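# Check the coating on a pressed plate with a pen gauge

## Robot

A 6-joint arm with a two-finger parallel gripper is mounted at the origin on the work surface. World frame = base frame: x ahead of the robot, y to its left, z up, the work surface at z = 0. Lengths are in m, angles in degrees, forces in N, time in s.
With the tool pointing down it reaches from about 0.2 to 0.875 m from the base axis. Payload 3.4 kg.
Tool frame: the origin (TCP) lies at the very end of the fingers, on their centre line; the grasp point (between the pads) lies 19 mm behind it; x points along the fingers, z is the direction in which the jaws open and shut, and the axes are right-handed (so a half turn about x gives the same grasp; the last joint's range is limited). The gripper opens to 94 mm and grips with 3 to 60 N. Pads are 16 mm wide; open, the fingers measure 119 mm over their backs; the gripper's body (75 mm by 177 mm) begins 78 mm behind the grasp point.
Start: joints at [-75.516, 15.808, 86.224, -0, 77.962, -6.933], TCP at [0.21, -0.535, 0.205] pointing down, gripper open.
Joint ranges: [-165.64, 165.64], [-43.16, 119.46], [12.63, 154.43], [-67.54, 247.53], [6.08, 155.33], [-154.97, 154.97]. Speed limits (degrees/s): [147.25, 147.25, 180, 180, 180, 180].

## Interface

Orientations are given as a 3x3 rotation matrix whose columns are the frame's x, y, z axes.
In Python, from station import * gives the robot as it stands.
- The arm moves only by the tool play_rows, never from a script. Its argument "steps" is a list of rows, each a list of 7 numbers: the shift along the tool's x, y, z in mm, then the turn, a rotation vector about the tool's x, y, z in degrees, then the gripper's target within -1 to 1 (shut at 1, half-way at 0, fully open at -1). A call has 1 to 8 rows; each row is the pose to reach, as a shift and turn from the pose commanded when the call began, along the tool's axes at that moment; what a row does not reach only later rows make up. A row lasts 1/8 s, in which the tool goes at most 62.5 mm and 10.7 degrees, less where a joint would pass 70% of its speed; a pose out of reach is approached as far as the arm can. A call with a gripper value outside its range is refused whole. The fingers move at their own pace and stop on an object; "grip_force" is the grip in N (left out, the last holds). Time passes only in rows, so rows that repeat a pose let the fingers close. It gives the time, the measured TCP pose, the force and the opening at its end, in the units of the state.
- get_state(): the state, without advancing time (a new reading comes with each control period).
- grab_frame(name): name is "scene" or "top" or "wrist"; returns a dict with "pixels" (400x640x3 uint8, red, green, blue), "range_z" (400x640 float32, m along the optical axis (not along the pixel's ray), 0 where there is no reading), "intrinsics" (3x3 intrinsics, pixels), "R" (3x3) and "t" (3): a world point X has camera coordinates R X + t. Camera axes: x right, y down, z forward; pixel columns grow to the right and rows downward; lengths in m; the calibration is good to about 2 mm. A picture is of the moment at which its call begins.
- finish_job(): hands the job in, once; it reports no verdict.
Trained networks look in the newest picture that a camera, given by its name, has taken for a name from the list of things; names that differ only in an ending like _2 or _b are one class to them, and where a whole thing is asked for, a point or a joint stands for the part that bears it (a point fixed in the world has none). Each returns a list of dicts, best first, with "confidence" (0 to 1); they miss things now and then, are a little off and sometimes report something else, mostly with a low value. They report only what shows in the picture. A call takes as long as a camera call. They do not tell look-alikes from the thing itself.
- recognise(label, camera): "box" ([left, top, right, bottom] in pixels, round what is visible of it).
The state is a dict: "time": time; "qpos": joint angles; "joint_velocities": joint speeds; "tau": joint torques, N m; "ee_pos": TCP position; "ee_rot": TCP orientation; "force": force on the tool from outside, world axes, zero at the start; "wrist_torque": the same for the moment, N m; "gripper_width": finger opening in m.
Only numpy, scipy, OpenCV 4.12 (cv2) and the standard library are available. Lean on these libraries where they do the work, as an engineer would, in place of code of your own. Each camera call takes 0.05 s, during which the arm holds its last target. There are 200 camera calls.

## Task

Lift the pressed aluminium plate out of the wooden forming die and lay it flat inside the shallow grey tray, setting it down rather than dropping it. Then take the pen gauge out of its wooden block and hold it upright with the tip of its spring foot inside the ring etched on the plate, pressing gently so that the foot is pushed in about half way. Finish while still holding the gauge there, and leave the other things on the bench where they are.

Things in the scene. Friction and masses are not known exactly. Their poses are not given: they have to be found in the camera images.
- die: Fixed forming die of pale board, 190 x 120 x 30 mm. Origin: centre of its underside on the bench; x along its length, z up. In its top a 126 x 66 mm cavity, floor 16 mm above the bench, with a dark former bar 20 (x) x 56 (y) mm at the middle, 24 mm above that floor. Left or right of the gauge's block, swapped with the tray.
- plate: Pressed aluminium plate, hat section, 120 (x) x 60 (y) mm, about 0.12 kg, flat in the die at the start (2 mm play). Two flanges 45 mm long (x), 5 mm thick; between them a hollow ridge 30 mm wide (x), 60 mm long (y), top 44 mm above the underside: grip it with fingers closing along x. Origin: centre of the underside, z up. Ring on the +x flange, two small rivet marks on the -x flange.
- spot (a point): Centre of the etched ring on the top face of the plate's +x flange, 37.5 mm from the plate's middle, 5 mm above its underside. The dark ring line measures 20 mm inside and 23 mm outside, with a dot at its centre.
- tray: Fixed shallow grey tray, 160 (x) x 100 (y) x 12 mm, walls and floor 4 mm thick, black mat on the floor (inside 152 x 92 mm). Origin: centre of its underside, on the bench; x along its length, z up. The plate lies in it lengthwise, either way round.
- stand: Fixed dark wooden block, 70 x 70 x 66 mm, with an upright through hole of 26 mm in which the gauge hangs by its collar. Origin: centre of its underside, on the bench.
- gauge: Pen gauge, 0.155 kg, upright in the block at the start. Origin: centre of its sleeve's lower end, then 31 mm above the bench; z up its length. Sleeve 20 mm dia., z 0 to 35 mm; black collar 38 mm dia., 35 to 41 mm, rests on the block; grey square handle 24 x 24 mm (flats face x, y), 41 to 111 mm (top 142 mm above the bench): grip here.. Lift it over 65 mm to clear the block.
- gauge_tip (a point): Centre of the flat lower end of the gauge's spring foot, an 8 mm steel pin on the gauge's axis, 25 mm below the gauge's origin when the foot is out.
- foot (a joint): How far the spring foot is pushed into the gauge: 0 m out, 0.012 m fully in. The spring begins at 0.8 N and takes 0.25 N more per mm (about 2.3 N half way).
- dropper: White plastic bottle, 44 mm across, 100 mm tall, at the far edge. Leave alone. Origin: centre of its underside.
- tweezers: Steel tweezers, 126 mm long, lying flat, 6 mm high, between block and robot. Leave alone. Origin: centre of its underside.
- pads: Stack of black rubber pads, 50 x 50 x 10 mm, between block and robot. Leave alone. Origin: centre of its underside.
- ribbed_bar: Ribbed aluminium bar, 50 x 150 mm, 23 mm high, lying beyond the block. Leave alone. Origin: centre of its underside.
- jar: Glass jar, 60 mm across, 65 mm tall, at the far edge. Leave alone. Origin: centre of its underside.
- bar_offcut: Offcut of square aluminium bar, 70 x 14 x 14 mm, far to the left. Leave alone. Origin: centre of its underside.
Not all that is in view belongs to the job. Leave any blue, green or turquoise look-alike of the stand alone.

How it is judged:
By the outcome, as a careful person would: the job done as asked, in the order asked, and still so for the second after the job is handed in, while the arm keeps its last pose, push and grip.
It also fails if it takes over 59 s, if anything falls off the work surface, if the arm or the gripper's body presses on something with over 40 N, if the wrist force passes 120 N, or if a joint passes its speed limit or range.

## Working session

There is one attempt and no reset: what is moved stays moved. The work goes in short steps, Python scripts to look and compute and a tool call to move; the robot and the scene stay as the last step left them, time stands still between calls to the robot, and variables do not carry over. Pictures are saved under pics/ and viewed, about 8 in all and at most 12, crops included, and the job is handed in when it is done.

Besides the shell and the picture viewer there is one more tool, called by a JSON object that holds its "op" and its "data", one argument or row to a line. play_rows: Moves the arm, as the interface text tells. Its arguments: {"type":"object","properties":{"steps":{"type":"array"},"grip_force":{"type":"number"}},"required":["steps"]}

```bash
mkdir -p pics; ls
cat > h.py <<'E'
from station import *
import numpy as np, cv2
def cloud(f):
    K=f["intrinsics"];z=f["range_z"];v,u=np.mgrid[0:400,0:640]
    c=np.stack([(u-K[0,2])/K[0,0]*z,(v-K[1,2])/K[1,1]*z,z],-1)
    w=(c-np.array(f["t"]))@np.array(f["R"]); w[z==0]=np.nan
    return w
def save(f,n,box=None,s=1):
    im=f["pixels"][:,:,::-1]
    if box: l,t,r,b=box; im=im[t:b,l:r]
    cv2.imwrite("pics/"+n,cv2.resize(im,None,fx=s,fy=s,interpolation=cv2.INTER_CUBIC))
E
python3 - <<'E'
from h import *
np.set_printoptions(precision=4,suppress=True)
s=get_state();print(s["time"],s["ee_pos"],s["ee_rot"],s["gripper_width"],s["force"])
F={}
for c in ["top","scene"]:
    f=grab_frame(c);save(f,c+"1.png");w=cloud(f);np.savez(c+".npz",w=w,px=f["pixels"],K=f["intrinsics"],R=f["R"],t=f["t"])
    for n in ["die","plate","tray","stand","gauge","spot"]:
        for d in recognise(n,c)[:3]:
            b=[int(x) for x in d["box"]];m=w[max(b[1],0):b[3]+1,max(b[0],0):b[2]+1].reshape(-1,3)
            cx,cy=(b[0]+b[2])//2,(b[1]+b[3])//2
            print(c,n,round(d["confidence"],2),b,w[min(cy,399),min(cx,639)])
E
```

```text
pics
0.0 [ 0.2098 -0.5347  0.2047] [[-0.0004  0.931   0.3651]
 [ 0.0017  0.3651 -0.931 ]
 [-1.      0.0002 -0.0017]] 0.093984862039302 [ 0.1524 -1.3246 -0.9249]
top die 0.92 [420, 168, 473, 251] [ 0.5124 -0.2181  0.0609]
top plate 0.89 [431, 184, 467, 230] [ 0.517  -0.2256  0.0604]
top stand 0.88 [392, 272, 435, 320] [ 0.3157 -0.1407 -0.001 ]
top stand 0.72 [330, 165, 371, 205] [0.5601 0.006  0.1345]
top stand 0.68 [273, 277, 314, 315] [ 0.3232  0.1442 -0.0004]
top gauge 0.59 [342, 174, 361, 193] [0.5626 0.0042 0.1431]
scene die 0.57 [194, 185, 246, 248] [ 0.5438 -0.2341  0.0392]
scene plate 0.56 [207, 197, 234, 233] [ 0.5432 -0.2334  0.0432]
scene tray 0.68 [356, 186, 402, 239] [0.5323 0.2215 0.0036]
scene tray 0.31 [281, 272, 336, 300] [0.7621 0.0026 0.0179]
scene stand 0.86 [176, 250, 217, 294] [ 0.7311 -0.2744  0.0684]
scene stand 0.71 [241, 138, 273, 171] [ 0.3389 -0.1325  0.066 ]
scene stand 0.59 [287, 207, 321, 242] [ 0.6016 -0.      0.0645]
scene gauge 0.86 [297, 195, 310, 220] [ 0.5882 -0.0006  0.1248]
scene gauge 0.19 [281, 274, 337, 299] [0.7607 0.0052 0.0146]
scene spot 0.88 [210, 197, 238, 230] [ 0.5416 -0.2213  0.0496]
```

View pics/top1.png

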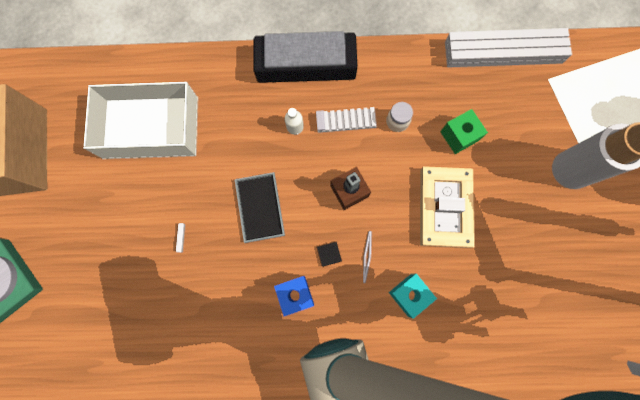

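View pics/scene1.png

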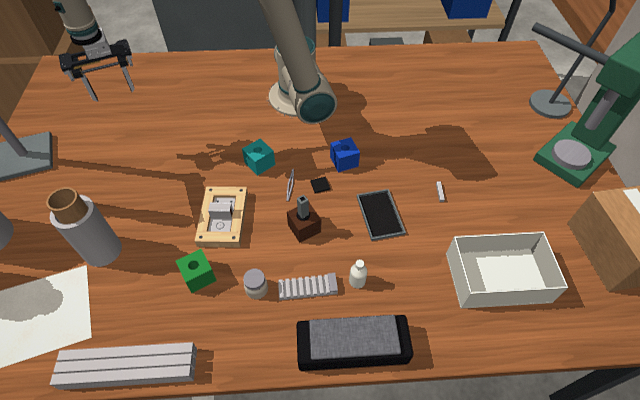

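Run:
```python
from h import *
np.set_printoptions(precision=4,suppress=True)
def rect(w,xr,yr,zr):
    p=w.reshape(-1,3);m=(p[:,0]>xr[0])&(p[:,0]<xr[1])&(p[:,1]>yr[0])&(p[:,1]<yr[1])&(p[:,2]>zr[0])&(p[:,2]<zr[1])
    q=p[m];r=cv2.minAreaRect((q[:,:2]*1000).astype(np.float32));return m.sum(),r,np.median(q[:,2])
for c in ["top","scene"]:
    w=np.load(c+".npz")["w"]
    print(c,"die top",rect(w,(.4,.68),(-.33,-.13),(.024,.036)))
    print("ridge",rect(w,(.4,.68),(-.33,-.13),(.054,.068)))
    print("tray rim",rect(w,(.4,.68),(.13,.33),(.009,.016)))
    print("tray all",rect(w,(.4,.68),(.13,.33),(.003,.016)))
    print("stand",rect(w,(.48,.66),(-.08,.08),(.06,.07)))
    print("handle",rect(w,(.5,.65),(-.08,.08),(.138,.15)))
```

```text
top die top (np.int64(2669), ((557.3331298828125, -234.16549682617188), (122.14840698242188, 253.7584686279297), 85.572265625), np.float64(0.029841221211544172))
ridge (np.int64(433), ((596.9271850585938, -248.49224853515625), (63.80624008178711, 184.6248779296875), 76.43225860595703), np.float64(0.06034102347986326))
tray rim (np.int64(373), ((540.8606567382812, 224.19583129882812), (160.56631469726562, 100.4351806640625), 8.785808563232422), np.float64(0.011991632349150304))
tray all (np.int64(2860), ((539.4703979492188, 229.71823120117188), (198.40576171875, 279.32275390625), 89.75288391113281), np.float64(0.005017972011871397))
stand (np.int64(630), ((574.306396484375, 1.2763633728027344), (71.3443603515625, 70.59562683105469), 26.350969314575195), np.float64(0.06618144599233045))
handle (np.int64(116), ((573.7210083007812, -0.05247306823730469), (23.72313690185547, 23.68515968322754), 28.79239273071289), np.float64(0.14210996228759643))
scene die top (np.int64(1644), ((527.211181640625, -232.9075927734375), (121.6202621459961, 193.44961547851562), 85.86904907226562), np.float64(0.02997657729927368))
ridge (np.int64(258), ((598.5758666992188, -250.1048126220703), (60.75626754760742, 181.11314392089844), 76.54064178466797), np.float64(0.06042284661513414))
tray rim (np.int64(261), ((541.11865234375, 222.49066162109375), (163.97799682617188, 101.86891174316406), 9.193289756774902), np.float64(0.01184175906886757))
tray all (np.int64(1693), ((539.9867553710938, 229.85015869140625), (199.812255859375, 279.1884765625), 89.90097045898438), np.float64(0.005201860138692867))
stand (np.int64(392), ((575.5496215820312, -0.23715972900390625), (71.73944854736328, 71.21283721923828), 26.61709213256836), np.float64(0.0660339938082558))
handle (np.int64(70), ((576.46826171875, -0.15616798400878906), (24.59162712097168, 24.255943298339844), 25.398326873779297), np.float64(0.14199023964178414))
```

The die is on the right (top picture, about (447,207)) with the ring on its far (+x) flange at (447,191). The tray is on the left, at (258,208). The brown stand with the gauge is in the middle, at (350,187); the blue, green and teal blocks are decoys.

```bash
cat >> h.py <<'E'
def rect(w,xr,yr,zr):
    p=w.reshape(-1,3);m=(p[:,0]>xr[0])&(p[:,0]<xr[1])&(p[:,1]>yr[0])&(p[:,1]<yr[1])&(p[:,2]>zr[0])&(p[:,2]<zr[1])
    q=p[m];r=cv2.minAreaRect((q[:,:2]*1000).astype(np.float32));return m.sum(),np.round(r[0],1),np.round(r[1],1),round(r[2],1),np.round(np.median(q[:,2]),4)
def go(pos,yaw):
    """shift (mm) and turn (deg, rotvec) in the tool's axes to reach tool-down pose with tool z at yaw"""
    from scipy.spatial.transform import Rotation as Ro
    s=get_state();R=np.array(s["ee_rot"]);p=np.array(s["ee_pos"])
    c,d=np.cos(np.radians(yaw)),np.sin(np.radians(yaw))
    z=np.array([c,d,0]);x=np.array([0,0,-1.]);T=np.stack([x,np.cross(z,x),z],1)
    return np.round(R.T@(np.array(pos)-p)*1000,1),np.round(Ro.from_matrix(R.T@T).as_rotvec(degrees=True),2)
E
python3 - <<'E'
from h import *
for c in ["top","scene"]:
    w=np.load(c+".npz")["w"]
    print(rect(w,(.48,.58),(-.29,-.17),(.054,.064)),rect(w,(.43,.64),(-.31,-.15),(.025,.035)))
print(go([.53,-.232,.14],-4.4))
E
```

```text
(np.int64(342), array([ 525.5, -231.7]), array([60.4, 31. ]), 87.0, np.float64(0.0598)) (np.int64(2567), array([ 525.9, -231.5]), array([121.8, 190.3]), 85.6, np.float64(0.0299))
(np.int64(203), array([ 527.3, -233. ]), array([60. , 32.3]), 85.5, np.float64(0.0597)) (np.int64(1588), array([ 527.2, -232.9]), array([121.6, 193.4]), 85.9, np.float64(0.03))
(array([  65.5,  408.7, -165.5]), array([-6.418e+01,  1.000e-02,  0.000e+00]))
```

{"op": "play_rows", "data": {
  "steps": [
    [0,50,-20,-8,0,0,-0.35],
    [0,100,-41,-16,0,0,-0.35],
    [5,150,-62,-24,0,0,-0.35],
    [15,202,-83,-32,0,0,-0.35],
    [25,253,-104,-40,0,0,-0.35],
    [40,305,-125,-48,0,0,-0.35],
    [55,355,-146,-56,0,0,-0.35],
    [65,405,-167,-64.1,0,0,-0.35]
  ],
  "grip_force": 25
}}

```text
time: 1.7
ee_pos: [0.527, -0.2305, 0.1399]
ee_rot: [[-0.0, 0.073, 0.997], [-0.0, 0.997, -0.073], [-1.0, -0.0, -0.0]]
force: [-0.5, -0.7, 0.4]
gripper_width: 0.0632
```

{"op": "play_rows", "data": {
  "steps": [
    [0,0,0,0,0,0,-0.35],
    [0,0,0,0,0,0,-0.35]
  ]
}}

```text
time: 1.95
ee_pos: [0.5257, -0.2322, 0.1405]
ee_rot: [[-0.001, 0.078, 0.997], [-0.001, 0.997, -0.078], [-1.0, -0.001, -0.001]]
force: [-0.3, 0.1, 0.1]
gripper_width: 0.0637
```

Run:
```python
from h import *
s=get_state();print(s["ee_pos"],s["gripper_width"],s["force"],s["qpos"])
f=grab_frame("wrist");save(f,"w1.png");w=cloud(f)
print(rect(w,(.47,.58),(-.29,-.17),(.054,.064)))
print(go([.5263,-.2322,.030],-4.3))
```

```text
[ 0.52573541 -0.23219616  0.14048648] 0.06372939516998712 [-0.32597978  0.0794861   0.10378607] [-3.07286763e+01  1.82627493e+01  9.22238991e+01 -5.61449261e-02
  6.95270967e+01 -2.62284478e+01]
(np.int64(2775), array([ 526.2, -234.5]), array([60.2, 30. ]), 85.8, np.float64(0.0602))
(array([110.7,   0.7,   0.8]), array([-0.25, -0.01,  0.05]))
```

View pics/w1.png

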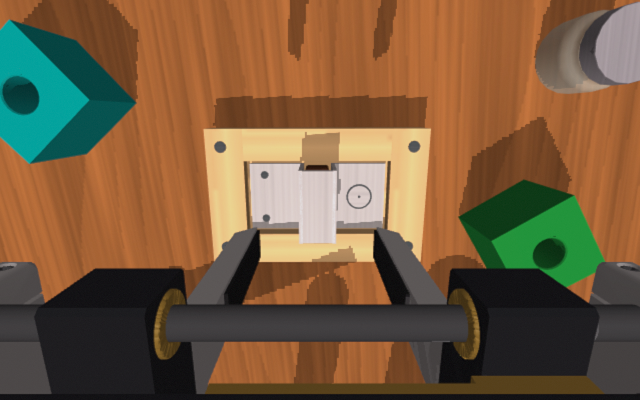

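The wrist view shows the ridge at (318,205) midway between the fingers and the ring on the +x flange at (359,196), so I'm going down.

{"op": "play_rows", "data": {
  "steps": [
    [40,0,1,0,0,0,-0.35],
    [80,0,1,0,0,0,-0.35],
    [100,-0.5,1,0,0,0,-0.35],
    [110,-0.5,1,0,0,0,-0.35],
    [110,-0.5,1,0,0,0,-0.35],
    [110,-0.5,1,0,0,0,0.6],
    [110,-0.5,1,0,0,0,0.6],
    [110,-0.5,1,0,0,0,0.6]
  ],
  "grip_force": 25
}}

```text
time: 3.0
ee_pos: [0.5274, -0.2327, 0.0311]
ee_rot: [[0.001, 0.078, 0.997], [-0.001, 0.997, -0.078], [-1.0, -0.001, 0.001]]
force: [0.1, -0.6, 0.8]
gripper_width: 0.0365
```

{"op": "play_rows", "data": {
  "steps": [
    [0,0,0,0,0,0,0.6],
    [0,0,0,0,0,0,0.6],
    [-6,0,0,0,0,0,0.6],
    [-15,0,0,0,0,0,0.6],
    [-30,0,0,0,0,0,0.6],
    [-50,0,0,0,0,0,0.6]
  ]
}}

```text
time: 3.75
ee_pos: [0.5269, -0.2325, 0.0815]
ee_rot: [[-0.0, 0.078, 0.997], [0.0, 0.997, -0.078], [-1.0, 0.0, -0.0]]
force: [0.8, -0.5, -1.0]
gripper_width: 0.0299
```

{"op": "play_rows", "data": {
  "steps": [
    [-50,0,0,0,0,0,0.6],
    [-105,10,0,0,0,0,0.6],
    [-135,55,-2,0,0,0,0.6],
    [-135,115,-5,-3,0,0,0.6],
    [-135,175,-8,-6,0,0,0.6],
    [-135,235,-11,-9,0,0,0.6],
    [-135,295,-14,-12,0,0,0.6],
    [-135,350,-17,-13.4,0,0,0.6]
  ]
}}

```text
time: 4.75
ee_pos: [0.5372, 0.1198, 0.2167]
ee_rot: [[0.002, -0.156, 0.988], [0.0, 0.988, 0.156], [-1.0, -0.0, 0.002]]
force: [0.6, 0.3, -1.1]
gripper_width: 0.0297
```

{"op": "play_rows", "data": {
  "steps": [
    [0,50,-10,0,0,0,0.6],
    [0,85,-20,0,0,0,0.6],
    [0,100,-25,0,0,0,0.6],
    [0,100,-25,0,0,0,0.6]
  ]
}}

```text
time: 5.25
ee_pos: [0.4971, 0.2127, 0.216]
ee_rot: [[0.001, -0.156, 0.988], [-0.001, 0.988, 0.156], [-1.0, -0.001, 0.001]]
force: [1.2, 0.3, -1.0]
gripper_width: 0.0298
```

Run:
```python
from h import *
s=get_state();print(s["time"],s["ee_pos"],s["gripper_width"],s["force"])
print(go([.541,.2234,.06],8.9))
f=grab_frame("wrist");save(f,"w2.png");w=cloud(f)
z=s["ee_pos"][2]
print(rect(w,(.48,.61),(.15,.30),(z+.02,z+.036)),s["ee_rot"])
w=cloud(grab_frame("top"))
print("tray",rect(w,(.4,.68),(.13,.33),(.009,.016)))
```

```text
5.25 [0.4971063  0.21273865 0.21603687] 0.029775816052641645 [ 1.17973081  0.33272347 -0.99272924]
(array([156.1,   3.8,  44.9]), array([0.1 , 0.06, 0.04]))
(np.int64(6553), array([502. , 216.7]), array([43.3, 50.4]), 9.0, np.float64(0.2453)) [[ 1.10466843e-03 -1.56476949e-01  9.87680993e-01]
 [-5.56202170e-04  9.87681347e-01  1.56477627e-01]
 [-9.99999235e-01 -7.22206206e-04  1.00402759e-03]]
tray (np.int64(160), array([544.7, 198.9]), array([160.5,  51.9]), 9.9, np.float64(0.0123))
```

View pics/w2.png

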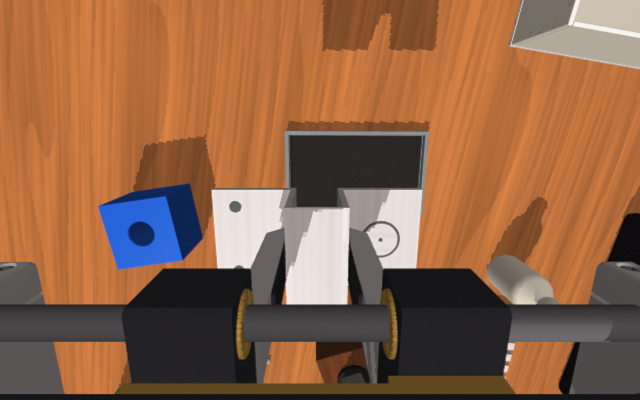

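{"op": "play_rows", "data": {
  "steps": [
    [20,4,40,0,0,0,0.6],
    [60,4.5,45,0,0,0,0.6],
    [110,4.5,45,0,0,0,0.6],
    [150,4.5,45,0,0,0,0.6],
    [165,4.5,45,0,0,0,0.6],
    [170,4.5,45,0,0,0,0.6],
    [170,4.5,45,0,0,0,0.6]
  ]
}}

```text
time: 6.22
ee_pos: [0.5422, 0.2239, 0.0466]
ee_rot: [[0.002, -0.154, 0.988], [0.0, 0.988, 0.154], [-1.0, 0.0, 0.002]]
force: [-0.5, 0.3, -0.3]
gripper_width: 0.0297
```

Run:
```python
from h import *
s=get_state();print(s["time"],s["ee_pos"],s["gripper_width"],s["force"])
print(go([.541,.2234,.0195],8.9))
w=cloud(grab_frame("wrist"))
p=w.reshape(-1,3)
print(rect(w,(.4,.68),(.13,.33),(.009,.016)),rect(w,(.48,.61),(.15,.30),(.03,.045)),rect(w,(.45,.63),(.15,.30),(.08,.09)))
m=(abs(p[:,0]-.545)<.07)&(abs(p[:,1]-.263)<.004)&(p[:,2]<.02);print(np.median(p[m,2]))
```

```text
6.225 [0.54223879 0.22393154 0.04658231] 0.029707724749210004 [-0.50958648  0.25057403 -0.33054159]
(array([27.1, -0.3, -1.4]), array([-0.01,  0.13, -0.  ]))
(np.int64(3546), array([540.7, 221.5]), array([160.8, 100.7]), 8.8, np.float64(0.0121)) (np.int64(9523), array([542.4, 222.1]), array([120.6,  60.5]), 8.9, np.float64(0.0369)) (np.int64(649), array([542.1, 224.3]), array([54. , 18.3]), 8.9, np.float64(0.0852))
0.004646880380781766
```

{"op": "play_rows", "data": {
  "steps": [
    [10,-0.5,-1.5,0,0,0,0.6],
    [18,-0.5,-1.5,0,0,0,0.6],
    [22,-0.5,-1.5,0,0,0,0.6],
    [24.5,-0.5,-1.5,0,0,0,0.6],
    [26,-0.5,-1.5,0,0,0,0.6],
    [26,-0.5,-1.5,0,0,0,0.6]
  ]
}}

```text
time: 7.02
ee_pos: [0.5396, 0.2233, 0.0194]
ee_rot: [[0.0, -0.155, 0.988], [-0.0, 0.988, 0.155], [-1.0, -0.0, -0.0]]
force: [-0.3, 0.8, -1.3]
gripper_width: 0.03
```

{"op": "play_rows", "data": {
  "steps": [
    [0.5,0,0,0,0,0,0.6],
    [1,0,0,0,0,0,0.6]
  ]
}}

```text
time: 7.28
ee_pos: [0.5397, 0.2234, 0.0189]
ee_rot: [[0.0, -0.155, 0.988], [0.0, 0.988, 0.155], [-1.0, -0.0, 0.0]]
force: [0.1, 0.7, 4.0]
gripper_width: 0.0299
```

{"op": "play_rows", "data": {
  "steps": [
    [0,0,0,0,0,0,0.25],
    [0,0,0,0,0,0,0.1],
    [0,0,0,0,0,0,-0.2],
    [0,0,0,0,0,0,-0.3],
    [-30,0,0,0,0,0,-0.3],
    [-80,0,0,0,0,0,-0.3],
    [-130,0,0,0,0,0,-0.3],
    [-190,0,0,0,0,0,-0.3]
  ]
}}

```text
time: 8.28
ee_pos: [0.5388, 0.2231, 0.2094]
ee_rot: [[-0.002, -0.155, 0.988], [-0.001, 0.988, 0.155], [-1.0, -0.0, -0.002]]
force: [0.4, 0.4, 0.6]
gripper_width: 0.0612
```

Run:
```python
from h import *
s=get_state();print(s["time"],s["ee_pos"],s["gripper_width"],s["force"])
f=grab_frame("wrist");save(f,"w3.png");w=cloud(f)
print(recognise("spot","wrist")[:2])
print("tray",rect(w,(.4,.68),(.13,.33),(.011,.016)),"ridge",rect(w,(.48,.61),(.15,.30),(.044,.055)))
m=(abs(w[...,0]-.577)<.012)&(abs(w[...,1]-.229)<.012);print("flange z",np.nanmedian(w[...,2][m]))
w=cloud(grab_frame("top"))
print("stand",rect(w,(.48,.66),(-.08,.08),(.06,.07)),"handle",rect(w,(.5,.65),(-.08,.08),(.138,.15)))
print(go([.575,0,.2],26.5))
```

```text
8.275 [0.53881036 0.22309632 0.20935725] 0.0611741969345583 [0.39418215 0.41881045 0.60822859]
[{'box': [263.3, 152.7, 367.7, 215.2], 'confidence': 0.78}]
tray (np.int64(1635), array([540.7, 221.2]), array([160.3,  99.9]), 8.9, np.float64(0.0122)) ridge (np.int64(1703), array([539.8, 221.3]), array([29.8, 60.2]), 9.6, np.float64(0.0481))
flange z 0.2708861554284776
stand (np.int64(634), array([574.2,   1.2]), array([70.8, 70.4]), 26.5, np.float64(0.0661)) handle (np.int64(116), array([573.7,   0. ]), array([23.2, 23.9]), 31.3, np.float64(0.1419))
(array([  12.2, -226.4,   -2. ]), array([-17.58,   0.48,   0.02]))
```

View pics/w3.png

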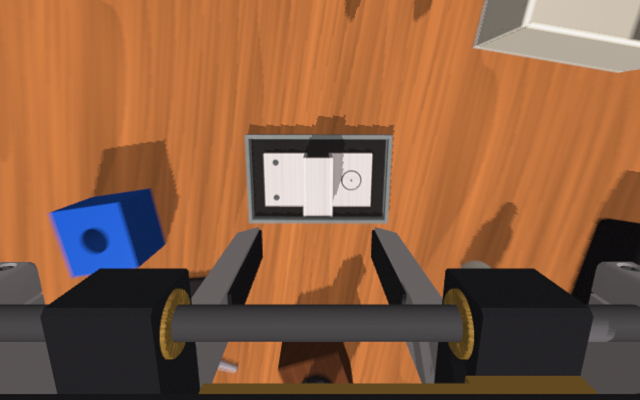

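{"op": "play_rows", "data": {
  "steps": [
    [0,-50,0,-4,0,0,-0.3],
    [2,-105,0,-8,0,0,-0.3],
    [5,-160,-1,-13,0,0,-0.3],
    [8,-205,-2,-17.5,0,0,-0.3],
    [10,-226,-2,-17.5,0,0,-0.3],
    [10,-226,-2,-17.5,0,0,-0.3],
    [10,-226,-2,-17.5,0,0,-0.3]
  ]
}}

```text
time: 9.3
ee_pos: [0.5723, 0.0013, 0.1981]
ee_rot: [[-0.001, -0.445, 0.895], [0.001, 0.895, 0.445], [-1.0, 0.001, -0.0]]
force: [-0.2, -0.5, 0.6]
gripper_width: 0.0612
```

Run:
```python
from h import *
s=get_state();print(s["time"],s["ee_pos"],s["gripper_width"],s["force"])
f=grab_frame("wrist");save(f,"w4.png",(180,100,460,380),2);w=cloud(f)
print("stand",rect(w,(.48,.66),(-.08,.08),(.06,.07)),"handle",rect(w,(.54,.61),(-.04,.04),(.135,.15)))
for b in (26.5,29): print(go([.574,0,.102],b))
f=dict(np.load("top.npz"))
```

```text
9.3 [0.57226361 0.00126549 0.19814772] 0.06117591298103158 [-0.20599553 -0.52618559  0.58853805]
stand (np.int64(3638), array([574.3,  -1.2]), array([70.2, 70.2]), 26.7, np.float64(0.0662)) handle (np.int64(1056), array([574.1,  -2.3]), array([23.9, 24.8]), 31.0, np.float64(0.142))
(array([96.3, -2.1,  0.9]), array([-0.02,  0.  , -0.05]))
(array([96.3, -2.1,  0.9]), array([-2.52,  0.  , -0.05]))
```

View pics/w4.png

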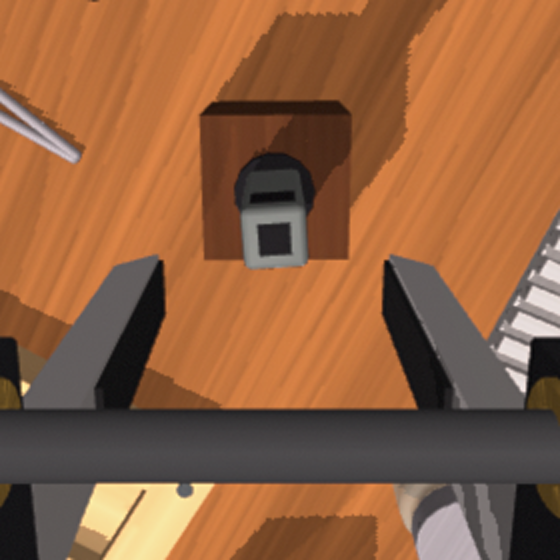

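The handle top is at about (275,238) in the crop, roughly centred between the fingers and turned 3–4° from the block.

{"op": "play_rows", "data": {
  "steps": [
    [30,-2,1,-3.5,0,0,-0.3],
    [65,-3,1,-3.5,0,0,-0.3],
    [90,-3,1,-3.5,0,0,-0.3],
    [99,-3,1,-3.5,0,0,-0.3],
    [99,-3,1,-3.5,0,0,-0.3],
    [99,-3,1,-3.5,0,0,0.7],
    [99,-3,1,-3.5,0,0,0.7],
    [99,-3,1,-3.5,0,0,0.7]
  ],
  "grip_force": 30
}}

```text
time: 10.35
ee_pos: [0.5752, -0.0026, 0.1002]
ee_rot: [[0.001, -0.499, 0.867], [-0.0, 0.867, 0.499], [-1.0, -0.001, 0.001]]
force: [-1.1, -0.1, -0.2]
gripper_width: 0.0346
```

{"op": "play_rows", "data": {
  "steps": [
    [0,0,0,0,0,0,0.7],
    [0,0,0,0,0,0,0.7],
    [0,0,0,0,0,0,0.7]
  ]
}}

```text
time: 10.72
ee_pos: [0.5749, -0.0026, 0.0997]
ee_rot: [[0.0, -0.499, 0.867], [-0.0, 0.867, 0.499], [-1.0, -0.0, 0.0]]
force: [0.0, -0.8, 2.3]
gripper_width: 0.0237
```

{"op": "play_rows", "data": {
  "steps": [
    [-4,0,0,0,0,0,0.7],
    [-15,0,0,0,0,0,0.7],
    [-30,0,0,0,0,0,0.7],
    [-55,0,0,0,0,0,0.7],
    [-85,0,0,0,0,0,0.7],
    [-105,0,0,0,0,0,0.7],
    [-110,0,0,0,0,0,0.7],
    [-110,0,0,0,0,0,0.7]
  ]
}}

```text
time: 11.72
ee_pos: [0.5748, -0.0025, 0.2097]
ee_rot: [[0.0, -0.499, 0.867], [-0.0, 0.867, 0.499], [-1.0, -0.0, 0.0]]
force: [-0.1, -0.3, -2.1]
gripper_width: 0.0239
```

```bash
python3 - <<'E'
from h import *
s=get_state();print(s["time"],s["ee_pos"],s["gripper_width"],s["force"],s["wrist_torque"])
for c in ["top","scene"]:
    f=grab_frame(c);w=cloud(f)
    r=rect(w,(.48,.61),(.15,.30),(.044,.056));print("ridge",r,"tray",rect(w,(.4,.68),(.13,.33),(.0095,.016)))
    for d in recognise("spot",c)[:2]: print(d)
    save(f,"p_%s.png"%c,(225,165,295,250) if c=="top" else (350,180,410,245),5)
    # dark ring centroid on flange
    X=f["R"]@np.array([.5775,.227,.0095])+f["t"];u=f["intrinsics"]@X;print("pred spot px",u[:2]/u[2])
    m=(w[...,0]>.50)&(w[...,0]<.62)&(w[...,1]>.17)&(w[...,1]<.28)&(w[...,2]>.0075)&(w[...,2]<.012)
    print("flange z",np.median(w[m][:,2]))
E
cat > /dev/null; cd pics; python3 -c "
import cv2,numpy as np
a=cv2.imread('p_top.png');b=cv2.imread('p_scene.png');b=cv2.copyMakeBorder(b,0,a.shape[0]-b.shape[0],0,0,0)
cv2.imwrite('p.png',np.hstack([a,b]))"
```

```text
11.725 [ 0.57475091 -0.00247641  0.20970925] 0.023893654865374418 [-0.06749218 -0.3434188  -2.09835125] [-0.05505205 -0.09656523 -0.04846507]
ridge (np.int64(322), array([540. , 223.7]), array([30.9, 60.4]), 8.9, np.float64(0.0485)) tray (np.int64(739), array([540.8, 224.3]), array([160.5, 100.5]), 8.8, np.float64(0.0113))
{'box': [242.4, 181.1, 272.8, 232.6], 'confidence': 0.68}
{'box': [391.1, 119.6, 411.4, 131.1], 'confidence': 0.37}
pred spot px [257.62721669 191.78546144]
flange z 0.009582441023446898
ridge (np.int64(187), array([540.5, 222.1]), array([34.1, 60.1]), 7.9, np.float64(0.048)) tray (np.int64(460), array([541.3, 222.2]), array([163.2, 101.6]), 8.4, np.float64(0.0113))
{'box': [368.7, 195.5, 398.0, 231.2], 'confidence': 0.78}
pred spot px [383.40533347 223.63222281]
flange z 0.009649254551117838
```

View pics/p.png

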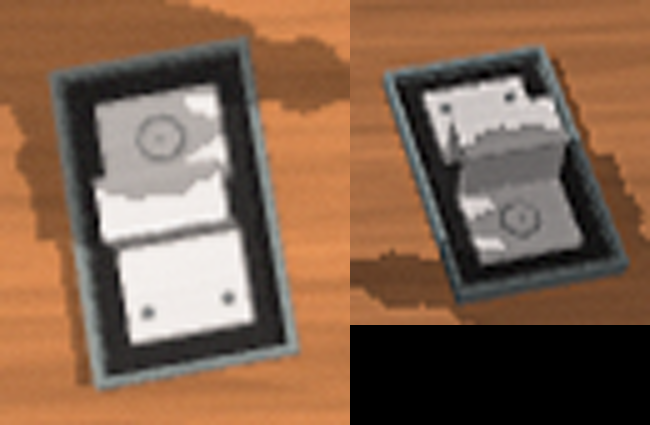

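{"op": "play_rows", "data": {
  "steps": [
    [0,40,24,0,0,0,0.7],
    [0,90,53,0,0,0,0.7],
    [0,140,83,0,0,0,0.7],
    [0,180,107,0,0,0,0.7],
    [20,195,115.5,0,0,0,0.7],
    [55,197,116.5,0,0,0,0.7],
    [80,197,116.5,0,0,0,0.7],
    [85,197,116.5,0,0,0,0.7]
  ]
}}

```text
time: 12.92
ee_pos: [0.5758, 0.226, 0.1218]
ee_rot: [[-0.005, -0.499, 0.867], [-0.002, 0.867, 0.499], [-1.0, 0.001, -0.005]]
force: [-0.8, 0.5, -0.6]
gripper_width: 0.0238
```

{"op": "play_rows", "data": {
  "steps": [
    [0,0,0,0,0,0,0.7],
    [0,0,0,0,0,0,0.7]
  ]
}}

```text
time: 13.18
ee_pos: [0.5785, 0.2264, 0.1257]
ee_rot: [[0.002, -0.499, 0.867], [0.001, 0.867, 0.499], [-1.0, -0.001, 0.002]]
force: [0.2, -0.1, -0.9]
gripper_width: 0.0238
```

Run:
```python
from h import *
s=get_state();print(s["time"],s["ee_pos"],s["gripper_width"],s["force"],s["wrist_torque"])
p=np.array(s["ee_pos"])
ims=[]
for c,n in (("scene",1),("wrist",1)):
    f=grab_frame(c);im=f["pixels"][:,:,::-1].copy();w=cloud(f)
    for P in ([.5765,.228,.0097],p-[0,0,.0937]):
        X=f["R"]@np.array(P)+f["t"];u=f["intrinsics"]@X;print(c,np.round(u[:2]/u[2],1))
    for d in recognise("gauge_tip",c)[:1]+recognise("gauge",c)[:1]: print(d)
    ims.append(cv2.resize(im[170:250,340:420],(400,400),interpolation=2) if c=="scene" else cv2.resize(im[120:320,220:420],(400,400),interpolation=2))
cv2.imwrite("pics/q.png",np.hstack(ims))
```

```text
13.175 [0.57852087 0.22644392 0.12569446] 0.023768704939979134 [ 0.15568869 -0.09673362 -0.9091936 ] [-0.00856474 -0.11924736  0.02575441]
scene [383.7 223.3]
scene [384.2 219.5]
{'box': [380.2, 189.4, 392.0, 218.7], 'confidence': 0.5}
wrist [315.8 192.2]
wrist [317. 201.]
{'box': [287.3, 197.6, 347.4, 296.5], 'confidence': 0.56}
```

View pics/q.png

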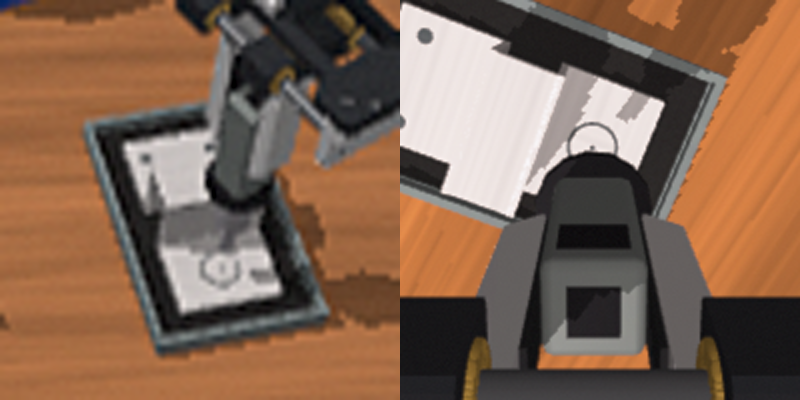

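Run:
```python
from h import *
s=get_state();p=np.array(s["ee_pos"]);print(p)
R=np.array(s["ee_rot"])
def ray(f,u,z):
    d=f["R"].T@np.linalg.inv(f["intrinsics"])@np.array([u[0],u[1],1.]);o=-f["R"].T@f["t"];return o+d*(z-o[2])/d[2]
for c in ("wrist","scene","top"):
    f=grab_frame(c);w=cloud(f);top=p[2]+.142-.0997
    try:
        r=rect(w,(p[0]-.035,p[0]+.035),(p[1]-.035,p[1]+.035),(top-.003,top+.003));print(c,"handle",r,"vs tcp (tool)",R.T@(np.append(r[1]/1000,p[2])-p)*1e3)
    except Exception as e: print(e)
    if c=="wrist":
        print("dot",ray(f,(316,194),.0097))
        g=f["pixels"][185:203,304:329].mean(-1).astype(int);print(g[::1,::1])
```

```text
[0.57778721 0.22632617 0.12498689]
wrist handle (np.int64(2983), array([576.9, 227.2]), array([48.3, 23.8]), 29.3, np.float64(0.1673)) vs tcp (tool) [-6.59825282e-04  1.19983102e+00 -3.33341273e-01]
dot [0.57685863 0.22668882 0.0097    ]
[[158 157 145 105  85 139 209 232 233 232 230 230 229 229 230 229 230 229
  224 194 125 115 175 222 230]
 [158 148 107  81 142 226 231 231 229 229 230 230 230 229 229 228 228 230
  230 227 194 127 113 168 229]
 [154 123  76 113 201 228 227 227 228 228 229 229 230 230 230 229 228 228
  229 230 228 193 118 133 224]
 [146  90  91 169 226 227 225 225 225 226 227 227 228 229 230 230 230 229
  229 230 230 226 171 116 179]
 [128  84 146 229 230 226 225 224 224 225 224 226 226 227 228 228 229 230
  230 230 230 231 219 124 136]
 [122 115 211 234 231 229 228 227 225 224 224 224 225 225 225 226 228 228
  228 229 230 232 228 165 115]
 [116 139 232 233 231 230 230 230 229 228 227 226 226 225 225 224 225 226
  227 227 228 229 229 197 120]
 [137 156 231 231 231 230 230 231 230 230 231 227 219 218 225 225 224 224
  224 225 226 227 230 219 123]
 [122 157 231 230 230 
[... 578 characters left out ...]
  23  20  20  17  15  23  64]
 [ 17  12  14  21  26  33  25  24  25  25  25  24  25  24  24  25  26  26
   27  26  26  28  26  18  19]
 [ 25  24  24  24  23  26  25  25  25  24  24  25  23  25  24  25  25  24
   25  22  25  26  25  26  24]
 [ 35  28  25  25  23  24  24  23  24  24  23  25  25  23  25  24  25  24
   25  25  25  25  24  24  26]
 [ 39  35  27  24  24  25  25  25  25  23  23  24  25  25  25  24  25  22
   24  24  24  26  24  24  24]]
scene handle (np.int64(54), array([580.9, 223.1]), array([50.3, 17.3]), 39.1, np.float64(0.1673)) vs tcp (tool) [ 2.28651229e-03 -4.34861155e+00  1.08960507e+00]
top handle (np.int64(0), array([0., 0.]), array([0., 0.]), 0.0, np.float64(nan)) vs tcp (tool) [-5.71152196e-01  9.19111990e+01 -6.13688518e+02]
  return _methods._mean(a, axis=axis, dtype=dtype,
  ret = ret.dtype.type(ret / rcount)
```

{"op": "play_rows", "data": {
  "steps": [
    [8,0,0,0,0,0,0.7],
    [15,0,0,0,0,0,0.7],
    [18,0,0,0,0,0,0.7],
    [18,0,0,0,0,0,0.7],
    [18,0,0,0,0,0,0.7],
    [18,0,0,0,0,0,0.7],
    [18,0,0,0,0,0,0.7],
    [18,0,0,0,0,0,0.7]
  ]
}}

```text
time: 14.62
ee_pos: [0.5776, 0.2264, 0.1066]
ee_rot: [[0.0, -0.499, 0.867], [0.0, 0.867, 0.499], [-1.0, -0.0, 0.0]]
force: [-0.8, -0.2, -2.0]
gripper_width: 0.024
```

Run:
```python
from h import *
F=[]
for i in range(6):
    grab_frame("scene");s=get_state();F.append(np.r_[s["ee_pos"],s["force"]])
print(np.round(F,4));print(np.mean(F,0))
```

```text
[[ 0.5776  0.2263  0.1065 -0.942  -0.1441 -1.9212]
 [ 0.5776  0.2263  0.1065 -0.4519 -0.1852 -1.6319]
 [ 0.5776  0.2263  0.1065  0.1564  0.971  -2.4633]
 [ 0.5775  0.2264  0.1064 -0.7521 -0.1993 -2.4363]
 [ 0.5775  0.2263  0.1064  0.063   0.0339 -2.3341]
 [ 0.5775  0.2263  0.1064  0.0999  0.2516 -2.1361]]
[ 0.57755661  0.22634337  0.10646724 -0.30444934  0.12130023 -2.1538231 ]
```

{"op": "play_rows", "data": {
  "steps": [
    [2,0,0,0,0,0,0.7],
    [4,0,0,0,0,0,0.7],
    [5.5,0,0,0,0,0,0.7],
    [6,0,0,0,0,0,0.7],
    [6,0,0,0,0,0,0.7],
    [6,0,0,0,0,0,0.7],
    [6,0,0,0,0,0,0.7],
    [6,0,0,0,0,0,0.7]
  ]
}}

```text
time: 15.92
ee_pos: [0.5776, 0.2263, 0.1005]
ee_rot: [[0.0, -0.499, 0.867], [-0.0, 0.867, 0.499], [-1.0, -0.0, -0.0]]
force: [-0.8, -0.3, -1.1]
gripper_width: 0.0237
```

Run:
```python
from h import *
F=[]
for i in range(8):
    grab_frame("scene");s=get_state();F.append(np.r_[s["ee_pos"],s["force"]])
print(np.mean(F,0),np.std(F,0)[-1])
```

```text
[ 0.57754313  0.22634413  0.10043548 -0.77632144 -0.08065423 -0.14491714] 0.48003720866646704
```

{"op": "play_rows", "data": {
  "steps": [
    [1,0,0,0,0,0,0.7],
    [2,0,0,0,0,0,0.7],
    [2.5,0,0,0,0,0,0.7],
    [2.5,0,0,0,0,0,0.7],
    [2.5,0,0,0,0,0,0.7],
    [2.5,0,0,0,0,0,0.7],
    [2.5,0,0,0,0,0,0.7],
    [2.5,0,0,0,0,0,0.7]
  ]
}}

```text
time: 17.32
ee_pos: [0.5776, 0.2263, 0.0979]
ee_rot: [[-0.0, -0.499, 0.867], [-0.0, 0.867, 0.499], [-1.0, -0.0, -0.0]]
force: [-0.3, 0.0, 0.8]
gripper_width: 0.0238
```

Run:
```python
from h import *
F=[]
for i in range(16):
    f=grab_frame("scene");s=get_state();F.append(np.r_[s["ee_pos"],s["force"]])
print(np.mean(F,0),np.std(F,0)[-1],s["time"])
w=cloud(f);print("ridge",rect(w,(.48,.61),(.15,.30),(.044,.056)))
a=cv2.resize(f["pixels"][170:250,340:420,::-1],(480,480),interpolation=2)
f=grab_frame("wrist");w=cloud(f);p=np.array(s["ee_pos"]);top=p[2]+.0423
print("ridge w",rect(w,(.48,.61),(.15,.30),(.044,.055)))
q=w.reshape(-1,3);m=(abs(q[:,:2]-p[:2])<.011).all(1)&(abs(q[:,2]-top)<.006);print("handle top-tcp",np.median(q[m,2])-p[2])
m=(abs(q[:,0]-.50)<.012)&(abs(q[:,1]-.216)<.02);print("-x flange z",np.median(q[m,2]))
cv2.imwrite("pics/r.png",np.hstack([a,cv2.resize(f["pixels"][:,220:420,::-1],(240,480),interpolation=2)]))
```

```text
[ 0.57754953  0.22633155  0.09792589 -0.56296667 -0.25936875  0.30108384] 0.4531554945695675 18.125
ridge (np.int64(105), array([558.6, 212. ]), array([64.9, 31.5]), 13.9, np.float64(0.0483))
ridge w (np.int64(3599), array([539.9, 221.5]), array([30.2, 60. ]), 8.9, np.float64(0.0482))
handle top-tcp 0.042510418208081435
-x flange z 0.2033794388885083
```

View pics/r.png

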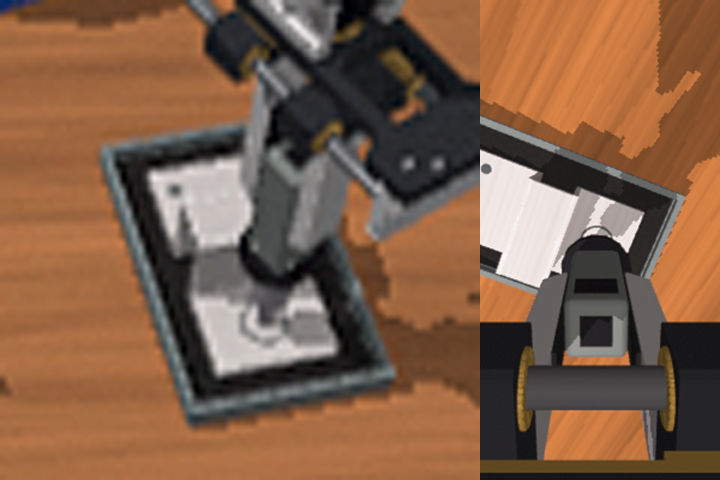

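Run:
```python
from h import *
print(finish_job())
```

```text
the job is handed in; nothing more can be done
None
```

The plate is lying flat in the grey tray, and the arm finished holding the gauge upright with its foot pressed into the etched ring. The job was handed in at about 18 s, well under the 59 s limit.

Last checks:
- **Plate:** The ridge centre is within about 1–2 mm of the tray's centre and its angle matches the tray's (8.9°). The ridge top is at 48 mm, as expected for a plate lying flat. It was lowered until it touched, then released.
- **Gauge position:** The wrist camera put the gauge axis within about 1 mm of the ring's dot before the final descent. In the last scene picture the foot stands inside the ring. The gauge did not slip in the grip.
- **Foot travel:** The added force was about 2.45 N, which means roughly 6.6 mm pushed in. Height gives about 5.5 mm, so the two disagree slightly but both sit around half way. The force readings are noisy, with about 0.45 N of scatter.
- **Failed or unclear readings:**
    - My last reading of the -x flange height (0.203 m) hit the gripper, so it tells nothing.
    - The final scene-camera ridge fit was spoilt the same way, by the gauge and gripper in view.
    - The cameras disagreed by 1–3 mm in y, which is within what the ring allows.
- **Other objects:** The arm was not sent near anything else on the bench, but I did not re-measure those objects at the end.

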